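# Roll the hook-polishing barrel into its tumbler bay

### The arm

A 6-joint arm with a two-finger parallel gripper is mounted at the origin on the work surface. World frame = base frame: x ahead of the robot, y to its left, z up, the work surface at z = 0. Lengths are in m, angles in rad, forces in N, time in s.
With the tool pointing down it reaches from about 0.25 to 0.775 m from the base axis. Payload 4 kg.
Tool frame: the origin (TCP) lies at the very end of the fingers, on their centre line; the grasp point (between the pads) lies 19 mm behind it; z points along the fingers, y is the direction in which the jaws open and shut (so a half turn about z gives the same grasp; the last joint's range is limited). The gripper opens to 94 mm and grips with 3 to 60 N. Pads are 16 mm wide; open, the fingers measure 119 mm over their backs; the gripper's body (75 mm by 177 mm) begins 78 mm behind the grasp point.
Start: joints at [1.064, 0.087, 1.371, -0, 1.684, -0.103], TCP at [0.216, 0.506, 0.184] pointing down, gripper open.
Joint ranges: [-3.1, 3.1], [-0.76, 2.03], [0.27, 2.55], [-1.08, 4.22], [0.17, 2.65], [-2.57, 2.57]. Speed limits (rad/s): [2.79, 2.79, 3.14, 3.14, 3.14, 3.14].

### API

Orientations are given as a 3x3 rotation matrix whose columns are the frame's x, y, z axes.
In Python, from plant import manip, snapshot, calibration gives the robot as it stands.
- The arm moves only by the tool step_arm, never from a script. Its argument "motion" is a list of rows, each an object of numbers: "tx", "ty", "tz": the shift along the tool's x, y, z as a fraction of full scale; "twist": the turn about the tool's z as a fraction of full scale. A call has 1 to 12 rows; each row is the pose to reach, as a shift and turn from the pose commanded when the call began, along the tool's axes at that moment, turning the shorter way round; what a row does not reach only later rows make up. Full scale, the value 1, is 0.2 m for a shift and 180 degrees for a turn. A row lasts 1/12 s, in which the tool goes at most 41.7 mm and 7.16 degrees, less where a joint would pass 70% of its speed; a pose out of reach is approached as far as the arm can. A call with a number of a shift or a turn outside -1 to 1 is refused whole. A call with a gripper value outside its range is refused whole. "fingers" is the closure, from 0 (fully open) to 1 (shut), set as the call begins (left out, the last holds). The fingers move at their own pace and stop on an object; the grip force is fixed at half the most. Time passes only in rows, so rows that repeat a pose let the fingers close. It gives the time, the measured TCP pose, the force and the opening at its end, in the units of the state.
- manip.get_obs(): the state, without advancing time (a new reading comes with each control period).
- snapshot(name): name is "side" or "top" or "wrist"; returns the picture (384x512x3 uint8, red, green, blue); there is no depth.
- calibration(name): a dict with "fovy" (degrees; the focal length in pixels is half the picture's height over the tangent of half this angle, whatever the lens; pixels are square), "cx", "cy" (the principal point, pixels), "view" (4x4, takes a point from world to camera coordinates). Camera axes: x right, y down, z forward; pixel columns grow to the right and rows downward; lengths in m; the calibration is good to about 2 mm. A picture is of the moment at which its call begins: read the wrist's pose just before it. calibration takes no time and is no camera call; for the wrist camera it gives the pose at the moment of the call.
- manip.sign_off(): hands the job in, once; it reports no verdict.
The state is a dict: "clock": time; "joints": joint angles; "joint_velocities": joint speeds; "joint_torque": joint torques, N m; "position": TCP position; "ee_rot": TCP orientation; "wrist_force": force on the tool from outside, world axes, zero at the start; "wrist_torque": the same for the moment, N m; "gripper_width": opening from 0.0 (shut) to 1.0 (fully open).
Only numpy, scipy, OpenCV 4.12 (cv2) and the standard library are available. Lean on these libraries where they do the work, as an engineer would, in place of code of your own. Each camera call takes 0.05 s, during which the arm holds its last target. There are 200 camera calls.

### The job

Roll the steel barrel along the table, without picking it up, into the blue tumbler's bay and over the low brass lip. Keep pushing it gently against the yellow spring plunger until you feel the plunger come up solid, and hold it there with a firm push of about 10 N for half a second, never pressing the plunger with more than 12 N; then back off so the barrel settles at rest on the red mark. Leave the other things on the table alone.

Things in the scene. Friction and masses are not known exactly. Their poses are not given: they have to be found in the camera images.
- barrel_center (a point): centre of a closed polished steel barrel (cylinder) with red end bands and a black stripe along it: diameter 64 mm, length 90 mm, lying on its side on the table, centre 32 mm up. Its y axis is the cylinder's axis; x and z turn as it rolls (z up at the start). It starts 190 to 270 mm before the bay mark, in line with the bay within 6 mm and 7 degrees
- barrel: the same barrel, origin at its centre; 0.6 to 0.8 kg, slippery (friction about 0.2) and with very little rolling resistance: it rolls on when left moving. Pushed hard from behind against the plunger it rubs on the table and the fingers, so the plunger gets 2 to 5 N less than the push
- bay_mark (a point): where the barrel's centre belongs: 32 mm above the table over the red line across the bay's floor; x points into the bay (the way to roll), y across it, z up. With the plunger out, the barrel rests in the dip between brass lip and plunger, centre within about 2 mm of the mark
- bay: blue tumbler, bolted down; origin on the table under the mark, axes as bay_mark. Side rails 26 mm high, 98 mm apart inside, from 85 mm before the mark to the housing, flared mouth to 128 mm before it. Rounded brass lip across the floor, 2 mm high, crest 16 mm before the mark, roughly 3 to 8 N of push to cross. Housing 85 mm high, 150 mm wide, front face 51.5 mm past the mark
- plunger_face (a point): centre of the flat front of the yellow plunger (18 mm diameter, 32 mm above the table), 33.5 mm past the mark when out, 18 mm out of the housing towards the lip, axes as bay_mark. A soft spring (0.5 N at first, under 3 N over its travel) holds it out; it comes up solid somewhere between 2 and 14 mm in, different each time and not visible: only the steeper rise of the push tells
- plunger: the same plunger; origin at its face
- hook_tub: clear open plastic tub, 90 x 70 x 35 mm, origin at the middle of its underside; leave alone
- bead_jar: small jar with blue cap, 52 mm diameter, 60 mm high, origin at the middle of its underside; leave alone
- screwdriver: yellow-handled screwdriver lying on the table beside the bay, about 200 mm long; leave alone
- lead_bowl: white bowl, 80 mm across, 40 mm high, origin at the middle of its underside; leave alone
Mind the look-alikes: they are no part of the job. There is more than one size of the barrel; the job needs the smallest.

How it is judged:
On the way, in this order (a step that is already met when the one before it is completed fails the run):
1. the barrel has rolled half a turn on the table (angle between barrel's own z axis and vertical above 2.5 rad and contact force between barrel and the fingers below 20 N), for 0.04 s.
2. the barrel, over the lip and pushed by the fingers, presses the plunger solid with at least 5 N for 0.3 s (contact force between barrel and plunger above 5 N and contact force between barrel and the fingers above 3 N), for 0.3 s.
At the end, for the whole second after the job is handed in: the barrel lies at rest on the table in the bay, square within 0.1 rad, its centre within 5 mm of the red mark along the bay and 8 mm across it, with the plunger out again (pressed less than 1.5 mm) (x of barrel_center in the frame of bay_mark between -0.005 and 0.005 m and y of barrel_center in the frame of bay_mark between -0.008 and 0.008 m and z of barrel_center in the frame of bay_mark below 0.002 m and angle between the y axis of barrel and the y axis of bay_mark, either way round below 0.1 rad and x of plunger_face in the frame of bay_mark below 0.035 m and linear speed of barrel below 0.01 m/s); the robot touches nothing.
It fails at once if the barrel is pressed into the plunger with more than 12 N (contact force between barrel and plunger above 12 N).
It fails at once if the barrel is picked up (its centre more than 10 mm above its rolling height) (z of barrel_center in the frame of bay_mark above 0.01 m).
It fails at once if the fingers touch the plunger (contact force between the arm and plunger above 0.5 N).
It fails at once if the tub, jar, bowl or screwdriver is moved more than 15 mm (distance of any of hook_tub, bead_jar, lead_bowl, screwdriver from where it was at the start of the episode above 0.015 m).
It also fails if it takes over 64 s, if anything falls off the work surface, if the arm or the gripper's body presses on something with over 40 N, if the wrist force passes 120 N, or if a joint passes its speed limit or range.

## Working session

There is one attempt and no reset: what is moved stays moved. The work goes in short steps, Python scripts to look and compute and a tool call to move; the robot and the scene stay as the last step left them, time stands still between calls to the robot, and variables do not carry over. Pictures are saved under pics/ and viewed, about 8 in all and at most 12, crops included, and the job is handed in when it is done.

Besides the shell and the picture viewer there is one more tool, called after "Emit:" by a JSON object that holds its "fn" and its "kwargs". step_arm: Moves the arm, as the interface text tells. Shift numbers are shares of 0.2 m and turn numbers shares of 180 degrees, none past 1 either way. Its arguments: {"type":"object","properties":{"motion":{"type":"array","items":{"type":"object","properties":{"tx":{"type":"number"},"ty":{"type":"number"},"tz":{"type":"number"},"twist":{"type":"number"}}}},"fingers":{"type":"number"}},"required":["motion"]}

```bash
mkdir -p pics
python3 - <<'E'
from plant import manip, snapshot, calibration
import cv2, numpy as np
for n in ("top","side"):
    c=calibration(n); print(n,c["fovy"],c["cx"],c["cy"],np.round(c["view"],4).tolist())
    im=snapshot(n)[:,:,::-1]; cv2.imwrite(f"pics/{n}0.png",im)
o=manip.get_obs(); print({k:np.round(v,4).tolist() for k,v in o.items()})
E
```

```text
top 42.18288336570364 244.39243252549858 190.9920970173609 [[-0.0083, -0.9999, 0.0143, -0.0609], [-0.9944, 0.0067, -0.1052, 0.6082], [0.105, -0.0151, -0.9944, 1.1973], [0.0, 0.0, 0.0, 1.0]]
side 54.910352291709636 250.39777751517593 193.88511921027285 [[0.9516, -0.3072, 0.0048, -0.5913], [-0.228, -0.7166, -0.6592, 0.1219], [0.2059, 0.6262, -0.7519, 0.8826], [0.0, 0.0, 0.0, 1.0]]
{'clock': 0.1, 'joints': [1.0639, 0.0879, 1.3721, -0.0, 1.6836, -0.1031], 'joint_velocities': [0.0006, -0.0007, -0.004, 0.0008, 0.0008, -0.0014], 'joint_torque': [0.0016, -34.1252, -30.3301, 0.0719, 0.0305, -0.0001], 'position': [0.2159, 0.5053, 0.1833], 'ee_rot': [[-0.9196, 0.3929, -0.0009], [0.3929, 0.9196, -0.0017], [0.0002, -0.002, -1.0]], 'wrist_force': [-0.8438, -0.0289, 0.2504], 'wrist_torque': [0.0462, 0.045, 0.016], 'gripper_width': 1.0005}
```

View pics/top0.png

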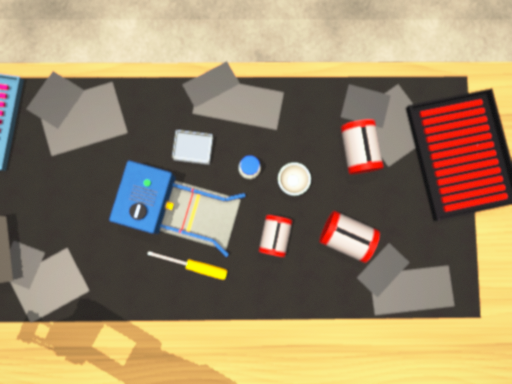

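View pics/side0.png

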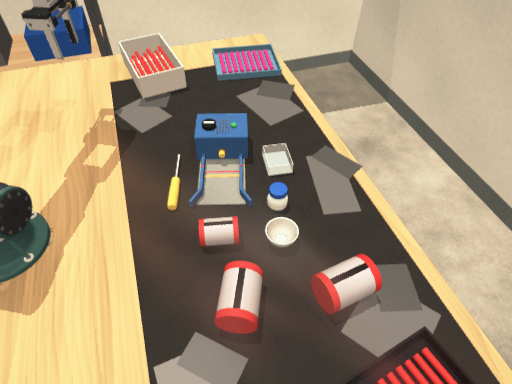

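The top view shows three barrels, at (276,236), (350,237) and (362,146). The one at (276,236) is the smallest and lies in line with the bay mouth, so it is the one I want. I'll confirm that in an enlarged crop.

```bash
python3 - <<'E'
import cv2
im=cv2.imread("pics/top0.png")[145:295,100:300]
cv2.imwrite("pics/top0c.png",cv2.resize(im,None,fx=4,fy=4,interpolation=cv2.INTER_CUBIC))
E
cat > h.py <<'E'
import numpy as np, cv2
from plant import manip, snapshot, calibration
def cam(n):
    c=calibration(n); V=np.array(c["view"]); f=192/np.tan(np.radians(c["fovy"])/2)
    return V,f,c["cx"],c["cy"]
def px2w(n,u,v,z):
    V,f,cx,cy=cam(n); R,t=V[:3,:3],V[:3,3]
    d=R.T@np.array([(u-cx)/f,(v-cy)/f,1]); o=-R.T@t
    return o+d*(z-o[2])/d[2]
def w2px(n,p):
    V,f,cx,cy=cam(n); q=V[:3,:3]@np.asarray(p)+V[:3,3]
    return np.array([f*q[0]/q[2]+cx,f*q[1]/q[2]+cy])
E
```

```text
(no output)
```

View pics/top0c.png

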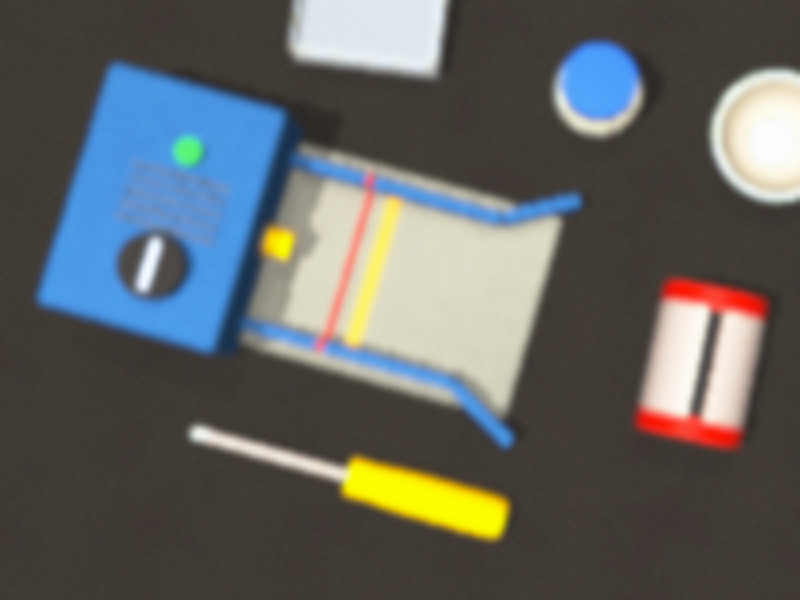

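The crop confirms it. The smallest barrel spans crop (637..768, 280..447) and lies upright to the bay. The red line runs from (369,195) to (327,335), the plunger face is near (293,245), and the housing front top edge runs from (290,112) to (228,352).

Run:
```python
from h import *
def P(u,v,z): return px2w("top",100+(u+.5)/4-.5,145+(v+.5)/4-.5,z)
cs=[P(*c,.032) for c in [(668,280),(768,297),(740,447),(637,428)]]
b=np.mean(cs,0); print("barrel",b.round(4),[np.linalg.norm(cs[i]-cs[(i+1)%4]).round(4) for i in range(4)])
ax=(cs[0]+cs[1]-cs[2]-cs[3])[:2]; print("axis deg",np.degrees(np.arctan2(ax[1],ax[0])))
r1,r2=P(372,178,.026),P(321,347,.026); f1,f2=P(369,195,0.001),P(327,335,0.001)
print("redline rails",r1.round(4),r2.round(4),np.linalg.norm(r1-r2)); print("floor",f1.round(4),f2.round(4),((f1+f2)/2).round(4))
for a,c in((r1,r2),(f1,f2)): print(np.degrees(np.arctan2(*(a-c)[[1,0]])))
p=P(293,245,.032);print("plunger",p.round(4))
h1,h2=P(290,112,.085),P(228,352,.085);print("housing",h1.round(4),h2.round(4),((h1+h2)/2).round(4),np.degrees(np.arctan2(*(h1-h2)[[1,0]])),np.linalg.norm(h1-h2))
# rails outer tops
for nm,q in (("railA",[(300,160),(505,218)]),("railB",[(247,326),(455,380)])):
    a,c=[P(*k,.026) for k in q]; print(nm,a.round(4),c.round(4),np.degrees(np.arctan2(*(a-c)[[1,0]])))
```

```text
barrel [ 0.498  -0.1407  0.032 ] [np.float64(0.0624), np.float64(0.0933), np.float64(0.0639), np.float64(0.0924)]
axis deg -12.088186060543098
redline rails [0.6139 0.0628 0.026 ] [0.5096 0.0938 0.026 ] 0.10878050905284914
floor [0.6059 0.0669 0.001 ] [0.5178 0.093  0.001 ] [0.5618 0.0799 0.001 ]
-16.56843375678116
-16.48135732866701
plunger [0.5721 0.1107 0.032 ]
housing [0.6471 0.1061 0.085 ] [0.5057 0.1413 0.085 ] [0.5764 0.1237 0.085 ] -13.972467013198516 0.14569950374715385
railA [0.6254 0.1074 0.026 ] [ 0.5884 -0.0195  0.026 ] 73.74783092729191
railB [0.5229 0.1393 0.026 ] [0.4888 0.0116 0.026 ] 75.0558800984979
```

Emit:
{"fn": "step_arm", "kwargs": {"motion": [{"tx":-0.2,"ty":-0.21},{"tx":-0.4,"ty":-0.42},{"tx":-0.6,"ty":-0.63},{"tx":-0.75,"ty":-0.79},{"tx":-0.87,"ty":-0.91},{"tx":-0.87,"ty":-0.91},{"tx":-0.87,"ty":-0.91}], "fingers": 0.47}}

```text
schema error: expected keys tx, ty, tz, twist
```

Emit:
{"fn": "step_arm", "kwargs": {"motion": [{"tx":-0.2,"ty":-0.21},{"tx":-0.4,"ty":-0.42},{"tx":-0.6,"ty":-0.63},{"tx":-0.75,"ty":-0.79},{"tx":-0.87,"ty":-0.91},{"tx":-0.87,"ty":-0.91},{"tx":-0.87,"ty":-0.91}]}}

```text
schema error: expected keys tx, ty, tz, twist
```

Emit:
{"fn": "step_arm", "kwargs": {"motion": [{"tx":-0.1,"ty":-0.11,"twist":0.039},{"tx":-0.2,"ty":-0.21,"twist":0.078},{"tx":-0.3,"ty":-0.31,"twist":0.117},{"tx":-0.4,"ty":-0.41,"twist":0.156},{"tx":-0.5,"ty":-0.51,"twist":0.195},{"tx":-0.6,"ty":-0.61,"twist":0.234},{"tx":-0.7,"ty":-0.71,"twist":0.273},{"tx":-0.78,"ty":-0.81,"twist":0.312},{"tx":-0.87,"ty":-0.9,"twist":0.351},{"tx":-0.87,"ty":-0.9,"twist":0.39},{"tx":-0.87,"ty":-0.9,"twist":0.429},{"tx":-0.87,"ty":-0.9,"twist":0.459}]}}

```text
schema error: expected keys tx, ty, tz, twist
```

Emit:
{"fn": "step_arm", "kwargs": {"motion": [{"tx":-0.2,"ty":-0.21,"tz":0,"twist":0},{"tx":-0.4,"ty":-0.42,"tz":0,"twist":0},{"tx":-0.6,"ty":-0.63,"tz":0,"twist":0},{"tx":-0.75,"ty":-0.79,"tz":0,"twist":0},{"tx":-0.87,"ty":-0.91,"tz":0,"twist":0},{"tx":-0.87,"ty":-0.91,"tz":0,"twist":0},{"tx":-0.87,"ty":-0.91,"tz":0,"twist":0}], "fingers": 0.47}}

```text
clock: 0.68
position: [0.3066, 0.2645, 0.1842]
ee_rot: [[-0.916, 0.401, 0.002], [0.401, 0.916, -0.003], [-0.003, -0.002, -1.0]]
wrist_force: [0.6, 1.0, -0.3]
gripper_width: 0.548
```

Emit:
{"fn": "step_arm", "kwargs": {"motion": [{"tx":-0.2,"ty":-0.21,"tz":0,"twist":0},{"tx":-0.4,"ty":-0.42,"tz":0,"twist":0},{"tx":-0.6,"ty":-0.63,"tz":0,"twist":0},{"tx":-0.75,"ty":-0.79,"tz":0,"twist":0},{"tx":-0.87,"ty":-0.91,"tz":0,"twist":0},{"tx":-0.87,"ty":-0.91,"tz":0,"twist":0},{"tx":-0.87,"ty":-0.91,"tz":0,"twist":0}]}}

```text
clock: 1.27
position: [0.3946, 0.0286, 0.1837]
ee_rot: [[-0.916, 0.402, -0.0], [0.402, 0.916, -0.003], [-0.001, -0.003, -1.0]]
wrist_force: [-0.3, -0.3, -0.2]
gripper_width: 0.529
```

Emit:
{"fn": "step_arm", "kwargs": {"motion": [{"tx":-0.1,"ty":-0.11,"tz":0,"twist":0.039},{"tx":-0.2,"ty":-0.21,"tz":0,"twist":0.078},{"tx":-0.3,"ty":-0.31,"tz":0,"twist":0.117},{"tx":-0.4,"ty":-0.41,"tz":0,"twist":0.156},{"tx":-0.5,"ty":-0.51,"tz":0,"twist":0.195},{"tx":-0.6,"ty":-0.61,"tz":0,"twist":0.234},{"tx":-0.7,"ty":-0.71,"tz":0,"twist":0.273},{"tx":-0.78,"ty":-0.81,"tz":0,"twist":0.312},{"tx":-0.87,"ty":-0.9,"tz":0,"twist":0.351},{"tx":-0.87,"ty":-0.9,"tz":0,"twist":0.39},{"tx":-0.87,"ty":-0.9,"tz":0,"twist":0.429},{"tx":-0.87,"ty":-0.9,"tz":0,"twist":0.459}]}}

```text
clock: 2.27
position: [0.4829, -0.1987, 0.1834]
ee_rot: [[0.277, 0.961, -0.001], [0.961, -0.277, 0.002], [0.001, -0.002, -1.0]]
wrist_force: [-0.1, -0.6, -0.0]
gripper_width: 0.531
```

Emit:
{"fn": "step_arm", "kwargs": {"motion": [{"tx":0,"ty":0,"tz":0.2,"twist":0},{"tx":0,"ty":0,"tz":0.4,"twist":0},{"tx":0,"ty":0,"tz":0.55,"twist":0},{"tx":0,"ty":0,"tz":0.68,"twist":0},{"tx":0,"ty":0,"tz":0.76,"twist":0},{"tx":0,"ty":0,"tz":0.8,"twist":0},{"tx":0,"ty":0,"tz":0.8,"twist":0},{"tx":0,"ty":0,"tz":0.8,"twist":0}]}}

```text
clock: 2.93
position: [0.4829, -0.1989, 0.0246]
ee_rot: [[0.271, 0.963, 0.0], [0.963, -0.271, 0.0], [0.0, 0.0, -1.0]]
wrist_force: [0.0, -1.2, 1.0]
gripper_width: 0.531
```

Run:
```python
from h import *
W=snapshot("wrist"); 
T=snapshot("top")[145:295,170:370]
cv2.imwrite("pics/w1.png",np.hstack([W,cv2.resize(T,(512,384))])[:,:,::-1][:, :])
im=cv2.imread("pics/w1.png"); cv2.imwrite("pics/w1.png",cv2.resize(im,(800,300)))
o=manip.get_obs(); print(o["position"],o["wrist_force"],o["joints"],o["clock"])
```

```text
[ 0.48385483 -0.19984046  0.0261516 ] [ 0.16400878 -0.29045403 -0.80872184] [-5.00184992e-01  1.12929536e-01  1.66397843e+00  2.53388250e-04
  1.36142817e+00 -2.25656932e-01] 3.0333
```

View pics/w1.png

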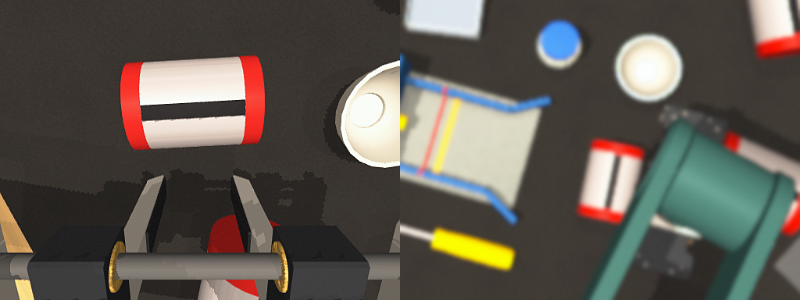

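The barrel is about centred on the fingers and slightly askew. Pushing it with both fingers should square it up. I'll make contact slowly.

Emit:
{"fn": "step_arm", "kwargs": {"motion": [{"tx":0.02,"ty":0,"tz":0.01,"twist":0},{"tx":0.045,"ty":0,"tz":0.02,"twist":0},{"tx":0.065,"ty":0,"tz":0.03,"twist":0},{"tx":0.075,"ty":0,"tz":0.035,"twist":0},{"tx":0.082,"ty":0,"tz":0.035,"twist":0},{"tx":0.089,"ty":0,"tz":0.035,"twist":0},{"tx":0.096,"ty":0,"tz":0.035,"twist":0},{"tx":0.103,"ty":0,"tz":0.035,"twist":0},{"tx":0.11,"ty":0,"tz":0.035,"twist":0},{"tx":0.118,"ty":0,"tz":0.035,"twist":0},{"tx":0.127,"ty":0,"tz":0.035,"twist":0},{"tx":0.137,"ty":0,"tz":0.035,"twist":0}]}}

```text
clock: 4.03
position: [0.4899, -0.1731, 0.0174]
ee_rot: [[0.272, 0.962, 0.0], [0.962, -0.272, 0.0], [0.0, 0.0, -1.0]]
wrist_force: [-0.5, -0.3, -0.6]
gripper_width: 0.53
```

Emit:
{"fn": "step_arm", "kwargs": {"motion": [{"tx":0.011,"ty":0,"tz":0,"twist":0},{"tx":0.022,"ty":0,"tz":0,"twist":0},{"tx":0.034,"ty":0,"tz":0,"twist":0},{"tx":0.046,"ty":0,"tz":0,"twist":0},{"tx":0.058,"ty":0,"tz":0,"twist":0},{"tx":0.07,"ty":0,"tz":0,"twist":0},{"tx":0.082,"ty":0,"tz":0,"twist":0},{"tx":0.094,"ty":0,"tz":0,"twist":0},{"tx":0.106,"ty":0,"tz":0,"twist":0},{"tx":0.118,"ty":0,"tz":0,"twist":0},{"tx":0.13,"ty":0,"tz":0,"twist":0},{"tx":0.142,"ty":0,"tz":0,"twist":0}]}}

```text
clock: 5.03
position: [0.4976, -0.1456, 0.0174]
ee_rot: [[0.272, 0.962, 0.0], [0.962, -0.272, 0.0], [0.0, 0.0, -1.0]]
wrist_force: [0.5, -0.4, 0.5]
gripper_width: 0.533
```

Run:
```python
from h import *
W=snapshot("wrist")
T=snapshot("top")[145:295,170:370]
im=np.hstack([W,cv2.resize(T,(512,384))])[:,:,::-1]
cv2.imwrite("pics/w2.png",cv2.resize(im,(800,300)))
o=manip.get_obs(); print(o["position"],o["wrist_force"],o["clock"])
```

```text
[ 0.49763795 -0.14543674  0.01734127] [-0.44884419  0.03855293  0.06036786] 5.1333
```

View pics/w2.png

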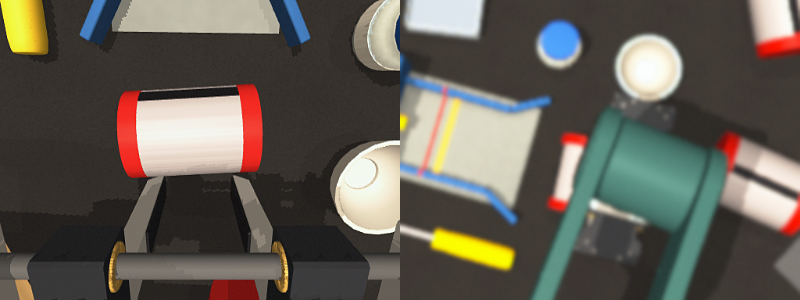

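Emit:
{"fn": "step_arm", "kwargs": {"motion": [{"tx":0.013,"ty":0,"tz":0,"twist":0},{"tx":0.027,"ty":0,"tz":0,"twist":0},{"tx":0.041,"ty":0,"tz":0,"twist":0},{"tx":0.055,"ty":0,"tz":0,"twist":0},{"tx":0.069,"ty":0,"tz":0,"twist":0},{"tx":0.083,"ty":0,"tz":0,"twist":0},{"tx":0.097,"ty":0,"tz":0,"twist":0},{"tx":0.111,"ty":0,"tz":0,"twist":0},{"tx":0.125,"ty":0,"tz":0,"twist":0},{"tx":0.139,"ty":0,"tz":0,"twist":0},{"tx":0.153,"ty":0,"tz":0,"twist":0},{"tx":0.167,"ty":0,"tz":0,"twist":0}]}}

```text
clock: 6.13
position: [0.5067, -0.1134, 0.0174]
ee_rot: [[0.272, 0.962, 0.0], [0.962, -0.272, 0.0], [0.0, -0.0, -1.0]]
wrist_force: [0.2, -0.3, -1.0]
gripper_width: 0.528
```

Emit:
{"fn": "step_arm", "kwargs": {"motion": [{"tx":0.014,"ty":0,"tz":0,"twist":0},{"tx":0.028,"ty":0,"tz":0,"twist":0},{"tx":0.042,"ty":0,"tz":0,"twist":0},{"tx":0.056,"ty":0,"tz":0,"twist":0},{"tx":0.07,"ty":0,"tz":0,"twist":0},{"tx":0.084,"ty":0,"tz":0,"twist":0},{"tx":0.098,"ty":0,"tz":0,"twist":0},{"tx":0.112,"ty":0,"tz":0,"twist":0},{"tx":0.126,"ty":0,"tz":0,"twist":0},{"tx":0.14,"ty":0,"tz":0,"twist":0},{"tx":0.154,"ty":0,"tz":0,"twist":0},{"tx":0.168,"ty":0,"tz":0,"twist":0}]}}

```text
clock: 7.13
position: [0.5158, -0.0811, 0.0174]
ee_rot: [[0.272, 0.962, 0.0], [0.962, -0.272, 0.0], [0.0, 0.0, -1.0]]
wrist_force: [0.2, -0.2, 1.1]
gripper_width: 0.529
```

Run:
```python
from h import *
W=snapshot("wrist")
cv2.imwrite("pics/w3.png",W[:,:,::-1])
o=manip.get_obs(); print(o["position"],o["wrist_force"],o["clock"])
```

```text
[ 0.51590354 -0.08061984  0.01735511] [ 0.19124458  0.98178187 -0.2553436 ] 7.1833
```

View pics/w3.png

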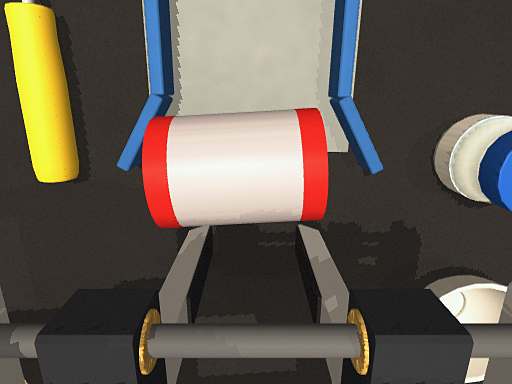

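The barrel is about 7 mm left of the bay centreline (centre near column 236, bay 250). It is still yawed about 4° with its left end trailing. I'll twist the gripper so the left finger leads, which steers the barrel square and to the right.

Emit:
{"fn": "step_arm", "kwargs": {"motion": [{"tx":0.012,"ty":0,"tz":0,"twist":0.01},{"tx":0.024,"ty":0,"tz":0,"twist":0.02},{"tx":0.036,"ty":0,"tz":0,"twist":0.03},{"tx":0.047,"ty":0,"tz":0,"twist":0.036},{"tx":0.057,"ty":0,"tz":0,"twist":0.04},{"tx":0.066,"ty":0,"tz":0,"twist":0.04},{"tx":0.074,"ty":0,"tz":0,"twist":0.04},{"tx":0.082,"ty":0,"tz":0,"twist":0.04}]}}

```text
clock: 7.85
position: [0.5201, -0.065, 0.017]
ee_rot: [[0.39, 0.921, -0.0], [0.921, -0.39, 0.001], [0.001, -0.001, -1.0]]
wrist_force: [-0.1, -1.4, 0.8]
gripper_width: 0.528
```

Run:
```python
from h import *
W=snapshot("wrist")
cv2.imwrite("pics/w4.png",W[:,:,::-1])
o=manip.get_obs(); print(o["position"],o["wrist_force"],o["clock"])
```

```text
[ 0.52014639 -0.06466614  0.01704122] [ 0.03363071 -0.43249822  0.4121738 ] 7.9
```

View pics/w4.png

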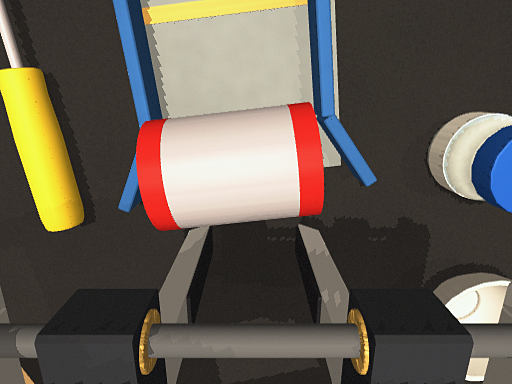

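The barrel is now almost square to the lip, and about 5 mm left of centre on the left flare. I'll keep pushing along the bay with a smaller lead on the left finger.

Emit:
{"fn": "step_arm", "kwargs": {"motion": [{"tx":0.01,"ty":-0.001,"tz":0,"twist":0},{"tx":0.02,"ty":-0.003,"tz":0,"twist":0},{"tx":0.03,"ty":-0.004,"tz":0,"twist":0},{"tx":0.04,"ty":-0.005,"tz":0,"twist":0},{"tx":0.05,"ty":-0.006,"tz":0,"twist":-0.003},{"tx":0.06,"ty":-0.008,"tz":0,"twist":-0.006},{"tx":0.07,"ty":-0.009,"tz":0,"twist":-0.009},{"tx":0.08,"ty":-0.01,"tz":0,"twist":-0.012},{"tx":0.09,"ty":-0.011,"tz":0,"twist":-0.015},{"tx":0.1,"ty":-0.013,"tz":0,"twist":-0.018},{"tx":0.11,"ty":-0.014,"tz":0,"twist":-0.02}]}}

```text
clock: 8.82
position: [0.5262, -0.044, 0.0174]
ee_rot: [[0.331, 0.944, 0.0], [0.944, -0.331, 0.0], [0.0, -0.0, -1.0]]
wrist_force: [-0.4, -0.7, 1.4]
gripper_width: 0.527
```

Run:
```python
from h import *
W=snapshot("wrist")
cv2.imwrite("pics/w5.png",W[:,:,::-1])
o=manip.get_obs(); print(o["position"],o["wrist_force"],o["clock"])
```

```text
[ 0.52633361 -0.04356636  0.01733585] [-0.01692608 -0.65542429 -0.85915493] 8.8667
```

View pics/w5.png

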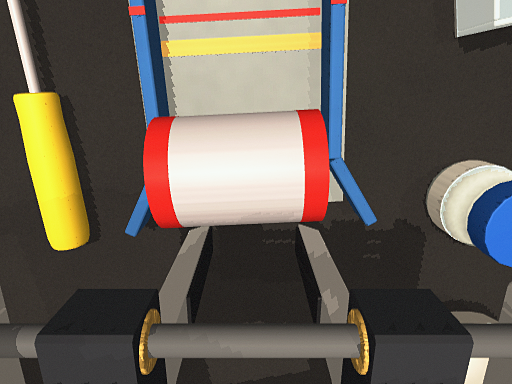

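The barrel is square and in the rails, about 3 mm left of centre. Eight pictures viewed so far. I'll push on to the lip.

Emit:
{"fn": "step_arm", "kwargs": {"motion": [{"tx":0.014,"ty":-0.001,"tz":0,"twist":0},{"tx":0.028,"ty":-0.002,"tz":0,"twist":0},{"tx":0.042,"ty":-0.003,"tz":0,"twist":0},{"tx":0.056,"ty":-0.004,"tz":0,"twist":0},{"tx":0.07,"ty":-0.005,"tz":0,"twist":-0.003},{"tx":0.084,"ty":-0.006,"tz":0,"twist":-0.006},{"tx":0.098,"ty":-0.007,"tz":0,"twist":-0.009},{"tx":0.112,"ty":-0.008,"tz":0,"twist":-0.012},{"tx":0.126,"ty":-0.009,"tz":0,"twist":-0.015},{"tx":0.14,"ty":-0.009,"tz":0,"twist":-0.018},{"tx":0.15,"ty":-0.01,"tz":0,"twist":-0.02},{"tx":0.16,"ty":-0.01,"tz":0,"twist":-0.02}]}}

```text
clock: 9.87
position: [0.535, -0.0131, 0.0174]
ee_rot: [[0.271, 0.963, 0.0], [0.963, -0.271, 0.0], [0.0, -0.0, -1.0]]
wrist_force: [-0.9, -1.6, 0.9]
gripper_width: 0.532
```

Emit:
{"fn": "step_arm", "kwargs": {"motion": [{"tx":0.01,"ty":0,"tz":0,"twist":0},{"tx":0.02,"ty":0,"tz":0,"twist":0},{"tx":0.03,"ty":0,"tz":0,"twist":0},{"tx":0.04,"ty":0,"tz":0,"twist":0},{"tx":0.048,"ty":0,"tz":0,"twist":0},{"tx":0.056,"ty":0,"tz":0,"twist":0},{"tx":0.064,"ty":0,"tz":0,"twist":0},{"tx":0.071,"ty":0,"tz":0,"twist":0},{"tx":0.078,"ty":0,"tz":0,"twist":0},{"tx":0.085,"ty":0,"tz":0,"twist":0},{"tx":0.09,"ty":0,"tz":0,"twist":0},{"tx":0.095,"ty":0,"tz":0,"twist":0}]}}

```text
clock: 10.87
position: [0.5401, 0.005, 0.0174]
ee_rot: [[0.272, 0.962, 0.0], [0.962, -0.272, 0.0], [0.0, 0.0, -1.0]]
wrist_force: [0.1, -1.3, 0.5]
gripper_width: 0.528
```

```bash
cat >> h.py <<'E'
M=np.array([.5617,.079]); D=np.array([.2706,.9627]); L=np.array([-.9627,.2706])
def st():
    o=manip.get_obs(); p=np.array(o["position"][:2])-M; F=np.array(o["wrist_force"])[:2]
    print("t",o["clock"],"along",(p@D*1e3).round(1),"lat",(p@L*1e3).round(1),"F",(F@D).round(2),(F@L).round(2))
E
python3 - <<'E'
from h import *
cv2.imwrite("pics/w6.png",snapshot("wrist")[:,:,::-1])
st()
E
```

```text
t 10.9167 along -76.9 lat 0.8 F 0.6 0.26
```

View pics/w6.png

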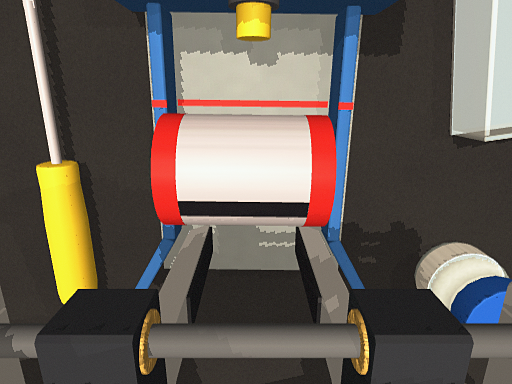

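The barrel is square in the rails just before the lip, and the plunger is dead ahead at (254,20). I'll cross the lip slowly.

Emit:
{"fn": "step_arm", "kwargs": {"motion": [{"tx":0.005,"ty":0,"tz":0,"twist":0},{"tx":0.01,"ty":0,"tz":0,"twist":0},{"tx":0.015,"ty":0,"tz":0,"twist":0},{"tx":0.02,"ty":0,"tz":0,"twist":0},{"tx":0.025,"ty":0,"tz":0,"twist":0},{"tx":0.03,"ty":0,"tz":0,"twist":0},{"tx":0.035,"ty":0,"tz":0,"twist":0},{"tx":0.04,"ty":0,"tz":0,"twist":0},{"tx":0.045,"ty":0,"tz":0,"twist":0},{"tx":0.05,"ty":0,"tz":0,"twist":0}]}}

```text
clock: 11.75
position: [0.5427, 0.0128, 0.018]
ee_rot: [[0.272, 0.962, -0.0], [0.962, -0.272, -0.003], [-0.003, 0.001, -1.0]]
wrist_force: [-3.1, -5.9, 5.5]
gripper_width: 0.527
```

Emit:
{"fn": "step_arm", "kwargs": {"motion": [{"tx":0.004,"ty":0,"tz":0,"twist":0},{"tx":0.008,"ty":0,"tz":0,"twist":0},{"tx":0.012,"ty":0,"tz":0,"twist":0},{"tx":0.016,"ty":0,"tz":0,"twist":0},{"tx":0.02,"ty":0,"tz":0,"twist":0}]}}

```text
clock: 12.17
position: [0.5445, 0.0159, 0.019]
ee_rot: [[0.272, 0.962, 0.002], [0.962, -0.272, -0.005], [-0.004, 0.003, -1.0]]
wrist_force: [-1.6, -5.4, 4.1]
gripper_width: 0.534
```

```bash
python3 -c "from h import *;st()"
```

```text
t 12.1667 along -65.4 lat -0.6 F -5.61 0.04
```

Emit:
{"fn": "step_arm", "kwargs": {"motion": [{"tx":0.002,"ty":0,"tz":0,"twist":0},{"tx":0.004,"ty":0,"tz":0,"twist":0},{"tx":0.006,"ty":0,"tz":0,"twist":0},{"tx":0.008,"ty":0,"tz":0,"twist":0},{"tx":0.01,"ty":0,"tz":0,"twist":0},{"tx":0.012,"ty":0,"tz":0,"twist":0},{"tx":0.014,"ty":0,"tz":0,"twist":0},{"tx":0.016,"ty":0,"tz":0,"twist":0}]}}

```text
clock: 12.83
position: [0.5445, 0.0218, 0.0171]
ee_rot: [[0.271, 0.962, -0.001], [0.962, -0.271, 0.0], [0.0, -0.001, -1.0]]
wrist_force: [-0.1, -3.3, 1.7]
gripper_width: 0.53
```

```bash
python3 -c "from h import *;st()"
```

```text
t 12.8333 along -59.7 lat 1.1 F -3.25 -0.8
```

Emit:
{"fn": "step_arm", "kwargs": {"motion": [{"tx":0.002,"ty":0,"tz":0,"twist":0},{"tx":0.004,"ty":0,"tz":0,"twist":0},{"tx":0.006,"ty":0,"tz":0,"twist":0},{"tx":0.008,"ty":0,"tz":0,"twist":0},{"tx":0.01,"ty":0,"tz":0,"twist":0},{"tx":0.012,"ty":0,"tz":0,"twist":0}]}}

```text
clock: 13.33
position: [0.5453, 0.024, 0.0173]
ee_rot: [[0.272, 0.962, -0.0], [0.962, -0.272, 0.0], [0.0, -0.0, -1.0]]
wrist_force: [-0.5, -1.7, 1.4]
gripper_width: 0.528
```

```bash
python3 -c "from h import *;st()"
```

```text
t 13.3333 along -57.4 lat 0.9 F -1.78 -0.0
```

Emit:
{"fn": "step_arm", "kwargs": {"motion": [{"tx":0.002,"ty":0,"tz":0,"twist":0},{"tx":0.004,"ty":0,"tz":0,"twist":0},{"tx":0.006,"ty":0,"tz":0,"twist":0},{"tx":0.008,"ty":0,"tz":0,"twist":0},{"tx":0.01,"ty":0,"tz":0,"twist":0},{"tx":0.012,"ty":0,"tz":0,"twist":0}]}}

```text
clock: 13.83
position: [0.5461, 0.0263, 0.0173]
ee_rot: [[0.272, 0.962, 0.0], [0.962, -0.272, 0.0], [0.0, -0.0, -1.0]]
wrist_force: [0.4, -0.7, 1.2]
gripper_width: 0.533
```

```bash
python3 -c "from h import *;st()"
```

```text
t 13.8333 along -55.0 lat 0.8 F -0.56 -0.59
```

Emit:
{"fn": "step_arm", "kwargs": {"motion": [{"tx":0.002,"ty":0,"tz":0,"twist":0},{"tx":0.004,"ty":0,"tz":0,"twist":0},{"tx":0.006,"ty":0,"tz":0,"twist":0},{"tx":0.008,"ty":0,"tz":0,"twist":0},{"tx":0.01,"ty":0,"tz":0,"twist":0},{"tx":0.012,"ty":0,"tz":0,"twist":0},{"tx":0.014,"ty":0,"tz":0,"twist":0},{"tx":0.016,"ty":0,"tz":0,"twist":0}]}}

```text
clock: 14.5
position: [0.5469, 0.0293, 0.0173]
ee_rot: [[0.271, 0.962, 0.0], [0.962, -0.271, 0.0], [0.0, -0.0, -1.0]]
wrist_force: [-1.3, 0.7, 0.1]
gripper_width: 0.529
```

Run:
```python
from h import *
st()
cv2.imwrite("pics/w7.png",snapshot("wrist")[:,:,::-1]);st()
```

```text
t 14.5 along -51.8 lat 0.8 F 0.33 1.44
t 14.55 along -51.7 lat 0.8 F -0.16 -0.13
```

View pics/w7.png

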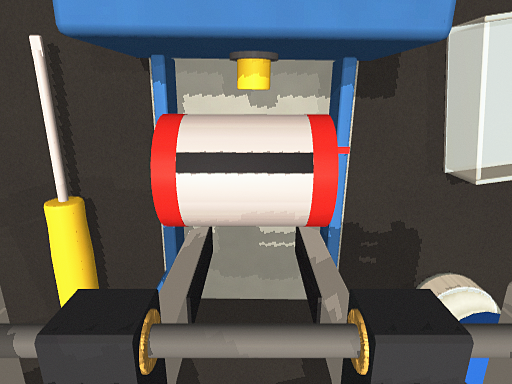

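The barrel is still against the fingers and about on the crest; the mark on the rail at (343,150) is roughly 10 mm ahead of its centre. I'll continue slowly.

Emit:
{"fn": "step_arm", "kwargs": {"motion": [{"tx":0.002,"ty":0,"tz":0,"twist":0},{"tx":0.004,"ty":0,"tz":0,"twist":0},{"tx":0.006,"ty":0,"tz":0,"twist":0},{"tx":0.008,"ty":0,"tz":0,"twist":0},{"tx":0.01,"ty":0,"tz":0,"twist":0},{"tx":0.012,"ty":0,"tz":0,"twist":0},{"tx":0.014,"ty":0,"tz":0,"twist":0},{"tx":0.016,"ty":0,"tz":0,"twist":0}]}}

```text
clock: 15.22
position: [0.5478, 0.0323, 0.0174]
ee_rot: [[0.272, 0.962, 0.0], [0.962, -0.272, 0.0], [0.0, -0.0, -1.0]]
wrist_force: [0.2, 0.4, -0.2]
gripper_width: 0.531
```

Run:
```python
from h import *
st()
a=cv2.imread("pics/w7.png"); b=snapshot("wrist")[:,:,::-1]; cv2.imwrite("pics/w8.png",b)
# black stripe row and barrel bottom edge in centre columns
for im in (a,b):
    g=cv2.cvtColor(np.ascontiguousarray(im),cv2.COLOR_BGR2GRAY)[100:260,235:265].mean(1)
    d=np.where(np.abs(np.diff(g))>15)[0]+100; print(d)
st()
```

```text
t 15.2167 along -48.7 lat 0.8 F 0.41 -0.05
[113 115 151 152 153 171 172 173]
[104 105 106 121 122 205 207 222]
t 15.2667 along -48.7 lat 0.8 F 0.59 -1.55
```

The barrel has dropped over the lip and rolled ahead. I'll close up gently.

Emit:
{"fn": "step_arm", "kwargs": {"motion": [{"tx":0.004,"ty":0,"tz":0,"twist":0},{"tx":0.008,"ty":0,"tz":0,"twist":0},{"tx":0.012,"ty":0,"tz":0,"twist":0},{"tx":0.016,"ty":0,"tz":0,"twist":0},{"tx":0.02,"ty":0,"tz":0,"twist":0},{"tx":0.024,"ty":0,"tz":0,"twist":0},{"tx":0.028,"ty":0,"tz":0,"twist":0},{"tx":0.032,"ty":0,"tz":0,"twist":0}]}}

```text
clock: 15.93
position: [0.5495, 0.0385, 0.0174]
ee_rot: [[0.271, 0.962, 0.0], [0.962, -0.271, 0.0], [0.0, -0.0, -1.0]]
wrist_force: [-0.4, 0.8, 0.2]
gripper_width: 0.533
```

Emit:
{"fn": "step_arm", "kwargs": {"motion": [{"tx":0.003,"ty":0,"tz":0,"twist":0},{"tx":0.006,"ty":0,"tz":0,"twist":0},{"tx":0.009,"ty":0,"tz":0,"twist":0},{"tx":0.012,"ty":0,"tz":0,"twist":0},{"tx":0.012,"ty":0,"tz":0,"twist":0}]}}

```text
clock: 16.35
position: [0.5502, 0.0408, 0.0174]
ee_rot: [[0.271, 0.962, 0.0], [0.962, -0.271, 0.0], [0.0, 0.0, -1.0]]
wrist_force: [-0.4, -0.1, -1.3]
gripper_width: 0.529
```

```bash
python3 -c "from h import *;st()"
```

```text
t 16.35 along -39.9 lat 0.7 F -0.19 0.38
```

Emit:
{"fn": "step_arm", "kwargs": {"motion": [{"tx":0.002,"ty":0,"tz":0,"twist":0},{"tx":0.004,"ty":0,"tz":0,"twist":0},{"tx":0.006,"ty":0,"tz":0,"twist":0},{"tx":0.008,"ty":0,"tz":0,"twist":0},{"tx":0.008,"ty":0,"tz":0,"twist":0}]}}

```text
clock: 16.77
position: [0.5506, 0.0423, 0.0174]
ee_rot: [[0.271, 0.962, 0.0], [0.962, -0.271, 0.0], [0.0, 0.0, -1.0]]
wrist_force: [0.2, -1.0, -0.6]
gripper_width: 0.533
```

Emit:
{"fn": "step_arm", "kwargs": {"motion": [{"tx":0.002,"ty":0,"tz":0,"twist":0},{"tx":0.004,"ty":0,"tz":0,"twist":0},{"tx":0.006,"ty":0,"tz":0,"twist":0},{"tx":0.008,"ty":0,"tz":0,"twist":0},{"tx":0.008,"ty":0,"tz":0,"twist":0}]}}

```text
clock: 17.18
position: [0.551, 0.0434, 0.0175]
ee_rot: [[0.272, 0.962, -0.0], [0.962, -0.272, -0.001], [-0.001, 0.0, -1.0]]
wrist_force: [-0.3, -2.4, 0.7]
gripper_width: 0.533
```

```bash
python3 -c "from h import *;st()"
```

```text
t 17.1833 along -37.2 lat 0.7 F -2.37 -0.4
```

Emit:
{"fn": "step_arm", "kwargs": {"motion": [{"tx":0.001,"ty":0,"tz":0,"twist":0},{"tx":0.002,"ty":0,"tz":0,"twist":0},{"tx":0.003,"ty":0,"tz":0,"twist":0},{"tx":0.004,"ty":0,"tz":0,"twist":0},{"tx":0.005,"ty":0,"tz":0,"twist":0},{"tx":0.005,"ty":0,"tz":0,"twist":0}]}}

```text
clock: 17.68
position: [0.5515, 0.0444, 0.0177]
ee_rot: [[0.272, 0.962, 0.001], [0.962, -0.272, -0.001], [-0.0, 0.001, -1.0]]
wrist_force: [-1.5, -3.5, 2.9]
gripper_width: 0.531
```

```bash
python3 -c "from h import *;st()"
```

```text
t 17.6833 along -36.1 lat 0.4 F -3.81 0.5
```

Emit:
{"fn": "step_arm", "kwargs": {"motion": [{"tx":0.001,"ty":0,"tz":0,"twist":0},{"tx":0.002,"ty":0,"tz":0,"twist":0},{"tx":0.003,"ty":0,"tz":0,"twist":0},{"tx":0.004,"ty":0,"tz":0,"twist":0},{"tx":0.005,"ty":0,"tz":0,"twist":0},{"tx":0.005,"ty":0,"tz":0,"twist":0}]}}

```text
clock: 18.18
position: [0.5519, 0.0455, 0.0176]
ee_rot: [[0.272, 0.962, 0.001], [0.962, -0.272, -0.0], [-0.0, 0.001, -1.0]]
wrist_force: [-1.0, -4.9, 4.7]
gripper_width: 0.529
```

```bash
python3 -c "from h import *;st()"
```

```text
t 18.1833 along -34.9 lat 0.4 F -4.99 -0.4
```

Emit:
{"fn": "step_arm", "kwargs": {"motion": [{"tx":0.001,"ty":0,"tz":0,"twist":0},{"tx":0.002,"ty":0,"tz":0,"twist":0},{"tx":0.003,"ty":0,"tz":0,"twist":0},{"tx":0.004,"ty":0,"tz":0,"twist":0},{"tx":0.005,"ty":0,"tz":0,"twist":0},{"tx":0.005,"ty":0,"tz":0,"twist":0}]}}

```text
clock: 18.68
position: [0.5518, 0.0467, 0.0174]
ee_rot: [[0.272, 0.962, 0.0], [0.962, -0.272, 0.0], [0.0, 0.0, -1.0]]
wrist_force: [-1.6, -4.8, 4.2]
gripper_width: 0.53
```

```bash
python3 -c "from h import *;st()"
```

```text
t 18.6833 along -33.8 lat 0.7 F -5.01 0.23
```

Force is level at 5 N, so this is still spring travel plus rubbing. I'll continue.

Emit:
{"fn": "step_arm", "kwargs": {"motion": [{"tx":0.001,"ty":0,"tz":0,"twist":0},{"tx":0.002,"ty":0,"tz":0,"twist":0},{"tx":0.003,"ty":0,"tz":0,"twist":0},{"tx":0.004,"ty":0,"tz":0,"twist":0},{"tx":0.005,"ty":0,"tz":0,"twist":0},{"tx":0.005,"ty":0,"tz":0,"twist":0}]}}

```text
clock: 19.18
position: [0.5521, 0.0476, 0.0174]
ee_rot: [[0.271, 0.962, -0.0], [0.962, -0.271, -0.0], [-0.0, -0.0, -1.0]]
wrist_force: [-2.1, -4.8, 3.7]
gripper_width: 0.529
```

```bash
python3 -c "from h import *;st()"
```

```text
t 19.1833 along -32.8 lat 0.8 F -5.23 0.68
```

Emit:
{"fn": "step_arm", "kwargs": {"motion": [{"tx":0.001,"ty":0,"tz":0,"twist":0},{"tx":0.002,"ty":0,"tz":0,"twist":0},{"tx":0.003,"ty":0,"tz":0,"twist":0},{"tx":0.004,"ty":0,"tz":0,"twist":0},{"tx":0.004,"ty":0,"tz":0,"twist":0}]}}

```text
clock: 19.6
position: [0.5521, 0.0478, 0.0174]
ee_rot: [[0.272, 0.962, -0.001], [0.962, -0.272, -0.001], [-0.001, -0.0, -1.0]]
wrist_force: [-1.5, -6.4, 5.2]
gripper_width: 0.529
```

```bash
python3 -c "from h import *;st()"
```

```text
t 19.6 along -32.6 lat 0.8 F -6.54 -0.28
```

The arm moved only 0.2 mm for 0.8 mm commanded while the force rose, so the plunger is coming up solid. I'll increase the push in small steps.

Emit:
{"fn": "step_arm", "kwargs": {"motion": [{"tx":0.001,"ty":0,"tz":0,"twist":0},{"tx":0.002,"ty":0,"tz":0,"twist":0},{"tx":0.003,"ty":0,"tz":0,"twist":0},{"tx":0.003,"ty":0,"tz":0,"twist":0}]}}

```text
clock: 19.93
position: [0.5521, 0.0478, 0.0174]
ee_rot: [[0.272, 0.962, -0.001], [0.962, -0.272, -0.002], [-0.002, -0.0, -1.0]]
wrist_force: [-1.8, -6.9, 4.7]
gripper_width: 0.527
```

```bash
python3 -c "from h import *;st()"
```

```text
t 19.9333 along -32.6 lat 0.8 F -7.16 -0.13
```

Emit:
{"fn": "step_arm", "kwargs": {"motion": [{"tx":0.001,"ty":0,"tz":0,"twist":0},{"tx":0.002,"ty":0,"tz":0,"twist":0},{"tx":0.002,"ty":0,"tz":0,"twist":0}]}}

```text
clock: 20.18
position: [0.5522, 0.0479, 0.0174]
ee_rot: [[0.272, 0.962, -0.001], [0.962, -0.272, -0.003], [-0.003, -0.0, -1.0]]
wrist_force: [-2.3, -7.6, 5.5]
gripper_width: 0.527
```

```bash
python3 -c "from h import *;st()"
```

```text
t 20.1833 along -32.6 lat 0.7 F -8.0 0.19
```

Emit:
{"fn": "step_arm", "kwargs": {"motion": [{"tx":0.001,"ty":0,"tz":0,"twist":0},{"tx":0.002,"ty":0,"tz":0,"twist":0},{"tx":0.003,"ty":0,"tz":0,"twist":0},{"tx":0.004,"ty":0,"tz":0,"twist":0},{"tx":0.004,"ty":0,"tz":0,"twist":0}]}}

```text
clock: 20.6
position: [0.5522, 0.0479, 0.0174]
ee_rot: [[0.272, 0.962, -0.002], [0.962, -0.272, -0.004], [-0.004, -0.0, -1.0]]
wrist_force: [-3.9, -9.0, 6.0]
gripper_width: 0.53
```

```bash
python3 -c "from h import *;st()"
```

```text
t 20.6 along -32.5 lat 0.8 F -9.74 1.32
```

Emit:
{"fn": "step_arm", "kwargs": {"motion": [{"tx":0.001,"ty":0,"tz":0,"twist":0},{"tx":0.002,"ty":0,"tz":0,"twist":0},{"tx":0.003,"ty":0,"tz":0,"twist":0},{"tx":0.003,"ty":0,"tz":0,"twist":0},{"tx":0.003,"ty":0,"tz":0,"twist":0}]}}

```text
clock: 21.02
position: [0.5522, 0.048, 0.0174]
ee_rot: [[0.272, 0.962, -0.002], [0.962, -0.272, -0.005], [-0.005, -0.0, -1.0]]
wrist_force: [-2.5, -10.0, 5.8]
gripper_width: 0.527
```

```bash
python3 -c "from h import *;st()"
```

```text
t 21.0167 along -32.4 lat 0.7 F -10.36 -0.28
```

Emit:
{"fn": "step_arm", "kwargs": {"motion": [{"tx":0.001,"ty":0,"tz":0,"twist":0},{"tx":0.001,"ty":0,"tz":0,"twist":0},{"tx":0.001,"ty":0,"tz":0,"twist":0},{"tx":0.001,"ty":0,"tz":0,"twist":0},{"tx":0.001,"ty":0,"tz":0,"twist":0},{"tx":0.001,"ty":0,"tz":0,"twist":0},{"tx":0.001,"ty":0,"tz":0,"twist":0},{"tx":0.001,"ty":0,"tz":0,"twist":0},{"tx":0.001,"ty":0,"tz":0,"twist":0},{"tx":0.001,"ty":0,"tz":0,"twist":0}]}}

```text
clock: 21.85
position: [0.5522, 0.048, 0.0174]
ee_rot: [[0.272, 0.962, -0.002], [0.962, -0.272, -0.005], [-0.006, -0.0, -1.0]]
wrist_force: [-3.5, -11.0, 5.3]
gripper_width: 0.53
```

```bash
python3 -c "from h import *;st()"
```

```text
t 21.85 along -32.4 lat 0.7 F -11.51 0.39
```

Held about 11 N for 0.8 s. I'll back off slowly so the barrel follows the fingers and isn't thrown back over the lip.

Emit:
{"fn": "step_arm", "kwargs": {"motion": [{"tx":-0.003,"ty":0,"tz":0,"twist":0},{"tx":-0.006,"ty":0,"tz":0,"twist":0},{"tx":-0.009,"ty":0,"tz":0,"twist":0},{"tx":-0.012,"ty":0,"tz":0,"twist":0},{"tx":-0.014,"ty":0,"tz":0,"twist":0},{"tx":-0.016,"ty":0,"tz":0,"twist":0},{"tx":-0.018,"ty":0,"tz":0,"twist":0},{"tx":-0.02,"ty":0,"tz":0,"twist":0},{"tx":-0.022,"ty":0,"tz":0,"twist":0},{"tx":-0.024,"ty":0,"tz":0,"twist":0},{"tx":-0.026,"ty":0,"tz":0,"twist":0},{"tx":-0.028,"ty":0,"tz":0,"twist":0}]}}

```text
clock: 22.85
position: [0.551, 0.0465, 0.0167]
ee_rot: [[0.271, 0.963, -0.001], [0.963, -0.271, 0.002], [0.001, -0.002, -1.0]]
wrist_force: [-0.1, 0.0, -0.8]
gripper_width: 0.531
```

```bash
python3 -c "from h import *;st()"
```

```text
t 22.85 along -34.2 lat 1.5 F -0.01 0.15
```

Emit:
{"fn": "step_arm", "kwargs": {"motion": [{"tx":-0.002,"ty":0,"tz":0,"twist":0},{"tx":-0.004,"ty":0,"tz":0,"twist":0},{"tx":-0.006,"ty":0,"tz":0,"twist":0},{"tx":-0.008,"ty":0,"tz":0,"twist":0},{"tx":-0.01,"ty":0,"tz":0,"twist":0},{"tx":-0.012,"ty":0,"tz":0,"twist":0},{"tx":-0.014,"ty":0,"tz":0,"twist":0},{"tx":-0.016,"ty":0,"tz":0,"twist":0},{"tx":-0.018,"ty":0,"tz":0,"twist":0},{"tx":-0.02,"ty":0,"tz":0,"twist":0},{"tx":-0.022,"ty":0,"tz":0,"twist":0},{"tx":-0.024,"ty":0,"tz":0,"twist":0}]}}

```text
clock: 23.85
position: [0.5502, 0.0409, 0.0174]
ee_rot: [[0.272, 0.962, 0.0], [0.962, -0.272, 0.0], [0.0, 0.0, -1.0]]
wrist_force: [1.3, -0.1, 0.6]
gripper_width: 0.531
```

```bash
python3 -c "from h import *;st()"
```

```text
t 23.85 along -39.8 lat 0.7 F 0.21 -1.25
```

Emit:
{"fn": "step_arm", "kwargs": {"motion": [{"tx":-0.003,"ty":0,"tz":0,"twist":0},{"tx":-0.006,"ty":0,"tz":0,"twist":0},{"tx":-0.01,"ty":0,"tz":0,"twist":0},{"tx":-0.015,"ty":0,"tz":0,"twist":0},{"tx":-0.02,"ty":0,"tz":0,"twist":0},{"tx":-0.04,"ty":0,"tz":0,"twist":0},{"tx":-0.07,"ty":0,"tz":0,"twist":0},{"tx":-0.11,"ty":0,"tz":0,"twist":0},{"tx":-0.16,"ty":0,"tz":0,"twist":0},{"tx":-0.2,"ty":0,"tz":0,"twist":0},{"tx":-0.2,"ty":0,"tz":-0.03,"twist":0},{"tx":-0.2,"ty":0,"tz":-0.1,"twist":0}]}}

```text
clock: 24.85
position: [0.5374, 0.0017, 0.0358]
ee_rot: [[0.273, 0.962, -0.005], [0.962, -0.273, 0.001], [-0.0, -0.005, -1.0]]
wrist_force: [0.1, 0.3, -0.4]
gripper_width: 0.532
```

Emit:
{"fn": "step_arm", "kwargs": {"motion": [{"tx":-0.05,"ty":0,"tz":-0.1,"twist":0},{"tx":-0.15,"ty":0,"tz":-0.2,"twist":0},{"tx":-0.25,"ty":0,"tz":-0.3,"twist":0},{"tx":-0.35,"ty":0,"tz":-0.4,"twist":0},{"tx":-0.45,"ty":0,"tz":-0.48,"twist":0},{"tx":-0.5,"ty":0,"tz":-0.5,"twist":0},{"tx":-0.5,"ty":0,"tz":-0.5,"twist":0},{"tx":-0.5,"ty":0,"tz":-0.5,"twist":0}]}}

```text
clock: 25.52
position: [0.512, -0.0937, 0.1369]
ee_rot: [[0.273, 0.962, -0.0], [0.962, -0.273, 0.001], [0.001, -0.0, -1.0]]
wrist_force: [-0.3, 0.2, -0.1]
gripper_width: 0.526
```

Run:
```python
from h import *
T=snapshot("top")[145:265,100:260]; W=snapshot("wrist")
im=np.hstack([W[:,:],cv2.resize(T,(512,384),interpolation=cv2.INTER_CUBIC)])[:,:,::-1]
cv2.imwrite("pics/end.png",cv2.resize(im,(800,300)))
cv2.imwrite("pics/topend.png",cv2.resize(T,(800,600),interpolation=cv2.INTER_CUBIC)[:,:,::-1]); st()
```

```text
t 25.6167 along -178.9 lat 1.8 F 0.53 -0.74
```

View pics/topend.png

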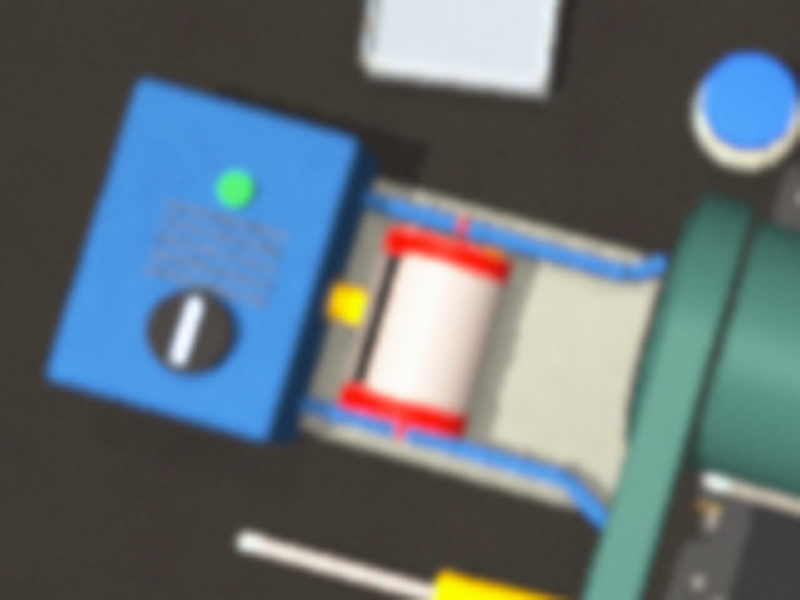

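The barrel sits in the bay at the red mark, with rail ticks at (462,224) and (401,430), and the plunger is fully out. I'll put numbers on that and check that it is at rest.

Run:
```python
from h import *
def P(u,v,z): return px2w("top",100+(u+.5)/5-.5,145+(v+.5)/5-.5,z)
cs=[P(*c,.032) for c in [(388,232),(508,258),(464,432),(342,405)]]
b=np.mean(cs,0)
r=(P(462,224,.026)+P(401,430,.026))/2
ax=(cs[0]+cs[1]-cs[2]-cs[3]); print("barrel",b.round(4),"deg",np.degrees(np.arctan2(ax[1],ax[0])),"mark",r.round(4),[np.linalg.norm(cs[i]-cs[(i+1)%4]).round(4) for i in range(4)])
for m in (M,r[:2]): print("along,lat mm",((b[:2]-m)@D*1e3).round(1),((b[:2]-m)@L*1e3).round(1))
w=cv2.imread("pics/topend.png"); 
for _ in range(10): T=snapshot("top")
a=cv2.resize(T[145:265,100:260],(800,600),interpolation=cv2.INTER_CUBIC)[:,:,::-1]
print("max change in barrel region",cv2.absdiff(w,np.ascontiguousarray(a))[210:450,320:520].mean((0,1)))
```

```text
barrel [0.5596 0.0815 0.032 ] deg -14.293192922511647 mark [0.5624 0.0792 0.026 ] [np.float64(0.0606), np.float64(0.088), np.float64(0.0612), np.float64(0.0878)]
along,lat mm 1.9 2.7
along,lat mm 1.5 3.3
max change in barrel region [0.61208333 0.5686875  0.46870833]
```

```bash
python3 -c "
from h import *
print(manip.sign_off())"
```

```text
the job is handed in; nothing more can be done
None
```

I rolled the smallest barrel into the bay and over the lip, pressed the plunger until it came up solid, backed off slowly and handed the job in. No verdict came back.

- **Approach:** the barrel drifted about 7 mm left and yawed about 4°. I led with the left finger through the flared mouth to square it up again.
- **Plunger:** after several millimetres of travel it came up solid. I held it with a push of 10.4 to 11.5 N for about 0.8 s, slightly above the 10 N asked. I estimate the plunger itself got about 8 to 9 N, allowing for rubbing, but I had no direct reading of that force. When the barrel dropped off the lip it may have bumped the plunger; I saw no force reading for that moment either.
- **Final position:** the last top picture puts the barrel about 1.5 to 2 mm past the mark and 3 mm to the left, about 1.5° off square. Pictures spanning half a second showed no movement.
- **Surroundings:** the plunger is out and the gripper is clear. The tub, jar and screwdriver looked undisturbed in the last picture. The bowl was out of frame, and I did not measure any of the four again.

The run ended at about 26 s of the 64 s allowed.

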